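Hold an engraving blank against the sprung stop

TASK

Press the green button on the black push-button box fully down and let it come up again, so the engraver goes into set-up mode (never press the red one). Then slide the cream blank along the aluminium bed, end first, square and centred against the blue sprung stop bar, and press it back gently until the bar's red pointers stand in the green marks, about half-way along its travel (about 10 N), with the blank lying flat on the bed. Finish while still holding it there with that steady push, so that a colleague can tighten the clamps, and leave everything else where it is.

Things in the scene. Friction and masses are not known exactly. Their poses are not given: they have to be found in the camera images.
- green_button_top (a point): centre of the top of the green push button (28 across) on the black push-button box (100 x 150 x 50, fixed to the table, on the robot's left or right); pressed straight down
- green_button (a joint): travel of the green button: 0 up, 0.006 m fully down; spring, about 5 N fully down
- red_button_top (a point): centre of the top of the red stop button (34 across, yellow collar), 72 beside the green one on the same box
- red_button (a joint): travel of the red button: 0 up, 0.006 m fully down; must stay up
- blank_center (a point): centre of the cream blank, a loose rectangular block of tooling board, 90 long (its x) x 56 wide (its y) x 40 high, about 0.18 kg, lying on the bed short of the stop bar. The 56 wide end face facing the bar goes against it
- blank: the same cream blank; origin at the centre of its underside
- bed: aluminium bed 250 (x) x 280 (y) x 20 high with dark T-slots, fixed to the table; origin under its centre; its top is 20 above the origin; its x points away from the robot, towards the stop bar; y = 0 is its centre line, on which the bar is centred. Two fixed strap clamps with brass wing nuts stand at the sides, from x = +10 to +50, their inner sides at y = -90 and y = +90, up to 54 above the table. A fixed grey spring block 30 high stands behind the bar
- bar_face (a point): centre of the front face (the face that the blank meets) of the blue stop bar, 16 above the bed's top; axes as the bed's. The bar is 12 thick (x), 170 long (y), its top 30 above the bed's top; with the spring at rest that face is at x = +70 of the bed. Small red pointers stick out at both ends over green marks on the bed
- stop_bar (a joint): how far the stop bar has been pushed back along the bed's +x: 0 at rest, 0.020 m against its end stop; spring 1000 N/m, so 0.010 m is 10 N; the pointers are within the green marks from 0.006 to 0.014 m
- nut_tray: blue plastic tray 110 x 150 x 30 of wing nuts, fixed to the table; origin under its centre
- loose_strap: small loose steel clamp strap 50 x 22 x 18 lying on a front corner of the bed; origin under its centre
- cutter_jar: jar with black cap, 56 across, 85 high; origin under its centre
- spare_blank: brown wooden spare block 90 x 56 x 40 on the table (not the one to hold); origin under its centre
- screwdriver: screwdriver lying beyond the bed; origin under its middle
- brush: brush lying on the right of the table; origin under its middle
- mug: white mug 80 across, 90 high, on the right of the table; origin under its centre
- wrench: wrench lying on the left of the table; origin under its middle
There are look-alikes about, which are no part of the job. What is shaped like the blank but purple is not meant. What is shaped like the part that bears green_button_top but orange is not meant.

How it is judged:
By the outcome, as a careful person would: the job done as asked, in the order asked, and still so for the second after the job is handed in, while the arm keeps its last pose, push and grip.
It also fails if it takes over 48 s, if anything falls off the work surface, if the arm or the gripper's body presses on something with over 40 N, if the wrist force passes 120 N, or if a joint passes its speed limit or range.

ROBOT

A 7-joint arm with a two-finger parallel gripper is mounted at the origin on the work surface. World frame = base frame: x ahead of the robot, y to its left, z up, the work surface at z = 0. Lengths are in m, angles in rad, forces in N, time in s.
With the tool pointing down it reaches from about 0.4 to 0.85 m from the base axis. Payload 4.5 kg.
Tool frame: the origin (TCP) lies at the centre of the arm's flange, where the gripper is bolted on; the fingertips stand 166 mm ahead of it and the grasp point (between the pads) lies 147 mm ahead of it (r.grip_depth is the distance from the TCP to the grasp point, in m); z points along the fingers, y is the line along which they close (so a half turn about z gives the same grasp; the last joint's range is limited). The gripper opens to 88 mm and grips with 3 to 60 N. Pads are 18 mm wide; open, the fingers measure 123 mm over their backs; the gripper's body (75 mm by 187 mm) begins 45 mm behind the grasp point.
Start: joints at [1.299, 0.689, -0.195, 1.565, 0.157, 0.902, -0.215], TCP at [0.188, -0.596, 0.405] pointing down, gripper open.
Joint ranges: [-3.01, 3.01], [-0.46, 2.08], [-1.47, 1.51], [0.13, 2.56], [-1, 4.14], [0.04, 2.09], [-2.66, 2.66]. Speed limits (rad/s): [2.57, 2.57, 3.14, 3.14, 3.14, 3.14, 3.14].

INTERFACE

Orientations are given as a unit quaternion [x, y, z, w].
In Python, from plant import status, cams, r, finder gives the robot as it stands.
- The arm moves only by the tool play_rows, never from a script. Its argument "rows" is a list of rows, each a list of 7 numbers: the opening in per cent of the stroke, from 0 (shut) to 100 (fully open), then the shift along the tool's x, y, z in m, then the turn, a rotation vector about the tool's x, y, z in degrees. A call has 1 to 8 rows; each row shifts and turns the commanded pose from where the row before left it, along the tool's axes as they then stand; what a row does not reach is not made up. A row lasts 1/8 s, in which the tool goes at most 62.5 mm and 10.7 degrees, less where a joint would pass 70% of its speed; a pose out of reach is approached as far as the arm can. A call with a gripper value outside its range is refused whole. The fingers move at their own pace and stop on an object; "grip_force" is the grip in N (left out, the last holds). Time passes only in rows, so rows that do not move let the fingers close. It gives the time, the measured TCP pose, the force, the opening and the grip force at its end, in the units of the state.
- status.get_state(): the state, without advancing time (a new reading comes with each control period).
- cams.snapshot(name): name is "scene" or "top" or "wrist"; returns the picture (420x560x3 uint8, red, green, blue); there is no depth.
- cams.camera_params(name): a dict with "vfov" (degrees; the focal length in pixels is half the picture's height over the tangent of half this angle, whatever the lens; pixels are square), "cx", "cy" (the principal point, pixels), "distortion" ([k1, k2, p1, p2, k3] as OpenCV has them; the pictures are not rectified), "R" (3x3) and "t" (3): a world point X has camera coordinates R X + t; the wrist camera has in their place "tool_from_camera" (4x4, takes a point from camera to tool coordinates, whose origin is the TCP and whose axes are the flange's). Camera axes: x right, y down, z forward; pixel columns grow to the right and rows downward; lengths in m; the calibration is good to about 2 mm. A picture is of the moment at which its call begins: read the wrist's pose just before it. camera_params takes no time and is no camera call.
- r.finish_job(): hands the job in; it is judged then, once.
Trained networks look in the newest picture that a camera, given by its name, has taken for a name from the list of things; names that differ only in an ending like _2 or _b are one class to them, and where a whole thing is asked for, a point or a joint stands for the part that bears it (a point fixed in the world has none). Each returns a list of dicts, best first, with "score" (0 to 1); they miss things now and then, are a little off and sometimes report something else, mostly with a low value. They report only what shows in the picture. A call takes as long as a camera call. They do not tell look-alikes from the thing itself.
- finder.spot_in(camera, label): "at" ([x, y, z] in m, in the coordinates of the camera as it stood for that picture, good to about 4 mm: the middle of the surface that is visible of it).
- finder.regions_of(camera, label): "mask" (420x560 bool, what is visible of it).
The state is a dict: "clock": time; "q": joint angles; "qd": joint speeds; "joint_torque": joint torques, N m; "tool_pos": TCP position; "eef_rot": TCP orientation; "contact_force": force on the tool from outside, world axes, zero at the start; "moment": the same for the moment, N m; "opening": opening from 0.0 (shut) to 1.0 (fully open); "finger_force": force on a finger pad.
Only numpy, scipy, OpenCV 4.12 (cv2) and the standard library are available. Lean on these libraries where they do the work, as an engineer would, in place of code of your own. Each camera call takes 0.05 s, during which the arm holds its last target. There are 200 camera calls.

## Working session

There is one attempt and no reset: what is moved stays moved. The work goes in short steps, Python scripts to look and compute and a tool call to move; the robot and the scene stay as the last step left them, time stands still between calls to the robot, and variables do not carry over. Pictures are saved under pics/ and viewed, at most 10 in all, crops included, and the job is handed in when it is done.

Besides the shell and the picture viewer there is one more tool, called after "Request:" as name([rows], argument=value, ...), one row to a line, values as JSON. play_rows: Moves the arm, as the interface text tells. Its arguments: {"type":"object","properties":{"rows":{"type":"array","items":{"type":"array","items":{"type":"number"}}},"grip_force":{"type":"number"}},"required":["rows"]}

```bash
ls; mkdir -p pics
cat > h.py <<'E'
import numpy as np, cv2
from plant import status, cams, r, finder
from scipy.spatial.transform import Rotation as Ro
def K(p):
    f=210/np.tan(np.radians(p["vfov"])/2); return np.array([[f,0,p["cx"]],[0,f,p["cy"]],[0,0,1.]])
def pose(name,st=None):
    p=cams.camera_params(name)
    if name=="wrist":
        st=st or status.get_state(); T=np.eye(4);T[:3,:3]=Ro.from_quat(st["eef_rot"]).as_matrix();T[:3,3]=st["tool_pos"]
        W=T@np.array(p["tool_from_camera"]); return p,W[:3,:3],W[:3,3]
    R=np.array(p["R"]);return p,R.T,-R.T@np.array(p["t"])
def ray(name,uv,z,st=None):
    p,R,o=pose(name,st)
    n=cv2.undistortPoints(np.array(uv,float).reshape(-1,1,2),K(p),np.array(p["distortion"],float)).reshape(-1,2)
    d=np.c_[n,np.ones(len(n))]@R.T
    return o+d*((z-o[2])/d[:,2])[:,None]
def proj(name,X,st=None):
    p,R,o=pose(name,st)
    c=(np.array(X,float).reshape(-1,3)-o)@R
    return cv2.projectPoints(c,np.zeros(3),np.zeros(3),K(p),np.array(p["distortion"],float))[0].reshape(-1,2)
def save(name,fn,crop=None,k=1):
    im=cams.snapshot(name); o=im[...,::-1]
    if crop: o=o[crop[1]:crop[3],crop[0]:crop[2]]
    cv2.imwrite(fn,cv2.resize(o,None,fx=k,fy=k,interpolation=cv2.INTER_CUBIC)); return im
def spots(name,lab,st=None):
    p,R,o=pose(name,st); return [(round(x["score"],2),np.round(R@np.array(x["at"])+o,4)) for x in finder.spot_in(name,lab)]
E
python3 - <<'E'
from h import *
a=save("top","pics/top.png",k=1.4);
for l in ["green_button_top","red_button_top","blank_center","blank","bar_face","loose_strap","spare_blank","bed"]:
    print(l,spots("top",l)[:4])
save("scene","pics/scene.png",k=1.4)
s=status.get_state();print(s)
print(pose("top")[2],pose("scene")[2])
E
```

```text
pics
green_button_top []
red_button_top [(0.61, array([0.473 , 0.2889, 0.069 ]))]
blank_center [(0.98, array([ 0.5168, -0.0217,  0.0586])), (0.97, array([ 0.3351, -0.0839,  0.0415])), (0.48, array([ 0.6852, -0.3017,  0.0416]))]
blank [(0.97, array([ 0.5173, -0.0159,  0.0613])), (0.6, array([ 0.3299, -0.0733,  0.0426]))]
bar_face [(0.62, array([ 0.6535, -0.0106,  0.0508])), (0.17, array([0.4714, 0.2933, 0.0681]))]
loose_strap [(0.5, array([ 0.6862, -0.2977,  0.0446])), (0.42, array([0.4786, 0.0849, 0.0267])), (0.32, array([0.6417, 0.308 , 0.0829]))]
spare_blank [(0.89, array([ 0.6874, -0.3007,  0.0436])), (0.53, array([ 0.657 , -0.0148,  0.0473]))]
bed [(0.69, array([ 0.5934, -0.0165,  0.0175])), (0.58, array([ 0.6553, -0.0126,  0.0498]))]
{'clock': 0.5, 'q': array([ 1.29877083,  0.68914211, -0.19460413,  1.56535333,  0.15729223,
        0.90252017, -0.21512366]), 'qd': array([-0.00012157, -0.00201396,  0.00036832, -0.00260388, -0.00048743,
       -0.00041214,  0.00064369]), 'joint_torque': array([ 1.12292433e-03, -5.27097559e+01, -1.26551561e+00, -1.53606141e+01,
       -5.18982229e-02,  2.98057994e-04,  5.66836707e-05]), 'tool_pos': array([ 0.18819595, -0.59598138,  0.40470226]), 'eef_rot': array([ 9.88331331e-01,  1.52319332e-01,  2.45088891e-06, -2.05734357e-05]), 'contact_force': array([-0.20061177, -0.61414774, -0.15254553]), 'moment': array([ 0.02141677, -0.05222904, -0.05246952]), 'finger_force': 0.0, 'opening': 1.0044399978952807}
[0.467158   0.01111696 1.60633839] [1.1299352  0.50804336 1.1159707 ]
```

View pics/top.png

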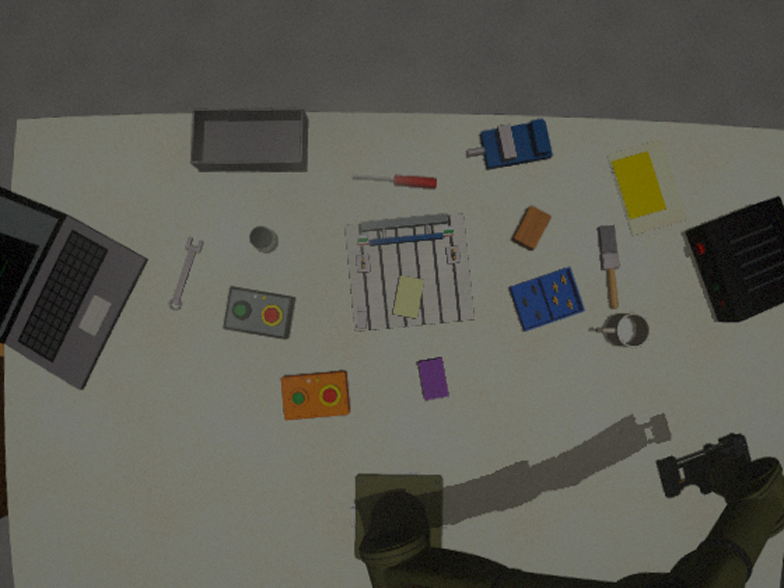

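View pics/scene.png

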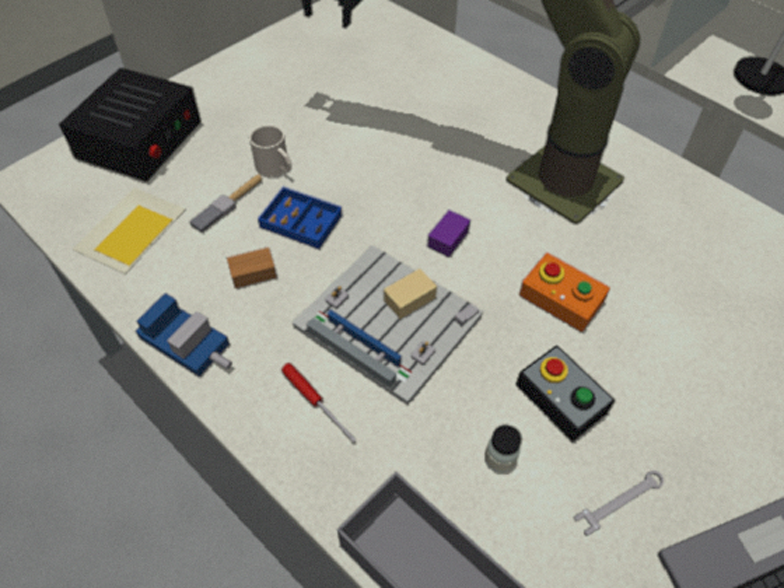

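The pictures (1.4x pixels) show these candidates:
- **Push-button boxes:** a dark grey/black one at (260,312) in top, with green at (240,310) and red at (271,316), and an orange one at (315,395). The black one fits; the orange one is the look-alike.
- **Blanks:** cream on the bed at (408,297), purple at (432,378) and brown at (531,227). The cream one on the bed fits.

I'll measure these and confirm in one crop.

Run:
```python
from h import *
im=save("top","pics/crop.png",(145,140,345,305),4)
hsv=cv2.cvtColor(im,cv2.COLOR_RGB2HSV)
sc=cams.snapshot("scene");hs=cv2.cvtColor(sc,cv2.COLOR_RGB2HSV)
def comp(h,lo,hi,box):
    m=cv2.inRange(h,np.array(lo),np.array(hi));k=np.zeros_like(m);k[box[1]:box[3],box[0]:box[2]]=1;m*=k
    n,l,s,c=cv2.connectedComponentsWithStats(m);i=1+np.argmax(s[1:,4]);return (l==i).astype(np.uint8),c[i],s[i]
# green / red
def tri(u1,u2):
    A=[];b=[]
    Os=[]
    for n,u in(("top",u1),("scene",u2)):
        p,R,o=pose(n);d=ray(n,[u],0.0)[0]-o;d/=np.linalg.norm(d);P=np.eye(3)-np.outer(d,d);A.append(P);b.append(P@o)
    return np.linalg.lstsq(np.vstack(A),np.hstack(b),rcond=None)[0]
for nm,lo,hi in(("green",(45,80,30),(85,255,255)),("red",(0,140,60),(8,255,255))):
    _,c1,s1=comp(hsv,lo,hi,(155,195,215,245)); _,c2,s2=comp(hs,lo,hi,(365,245,445,315))
    print(nm,c1,s1,c2,s2,tri(c1,c2),ray("top",[c1],0.06))
m,c,s=comp(hsv,(18,40,80),(40,255,255),(270,185,315,235))
def rect(m,z):
    cs,_=cv2.findContours(m,cv2.RETR_EXTERNAL,cv2.CHAIN_APPROX_NONE);P=ray("top",cs[0].reshape(-1,2),z)[:,:2].astype(np.float32)
    return cv2.minAreaRect(P)
print("blank",c,s,rect(m,.06))
m,c,s=comp(hsv,(100,90,40),(125,255,255),(250,155,330,185))
print("bar",c,s,rect(m,.05))
# bed corners from picture
print(ray("top",np.array([[355,330],[475,320],[346,222],[463,213]])/1.4,.02))
print(hsv[212,291],hsv[223,186],hsv[221,170],hsv[172,290],status.get_state()["clock"])
```

```text
green [171.41860465 220.97674419] [168 218   8   7  43] [416.63114754 282.2704918 ] [411 277  13  12 122] [0.48493455 0.36555084 0.06203775] [[0.48523312 0.36552058 0.06      ]]
red [193.27272727 224.74025974] [189 220  10  10  77] [395.98924731 261.68817204] [390 257  12  11  93] [0.47390693 0.29425182 0.06395473] [[0.47422458 0.29447194 0.06      ]]
blank [291.3777336  211.62823062] [281 197  22  31 503] ((0.519505500793457, -0.017741963267326355), (0.05673383176326752, 0.09043218195438385), 79.39253997802734)
bar [291.95597484 169.81761006] [266 166  50   8 159] ((0.654209554195404, -0.014086589217185974), (0.010940280742943287, 0.15873664617538452), 6.52985954284668)
[[ 0.44134437  0.10358764  0.02      ]
 [ 0.46776042 -0.17569299  0.02      ]
 [ 0.69365454  0.12852667  0.02      ]
 [ 0.71868003 -0.14588323  0.02      ]]
[ 29  77 120] [33 32 87] [57 90 88] [113  47  43] 0.6
```

View pics/crop.png

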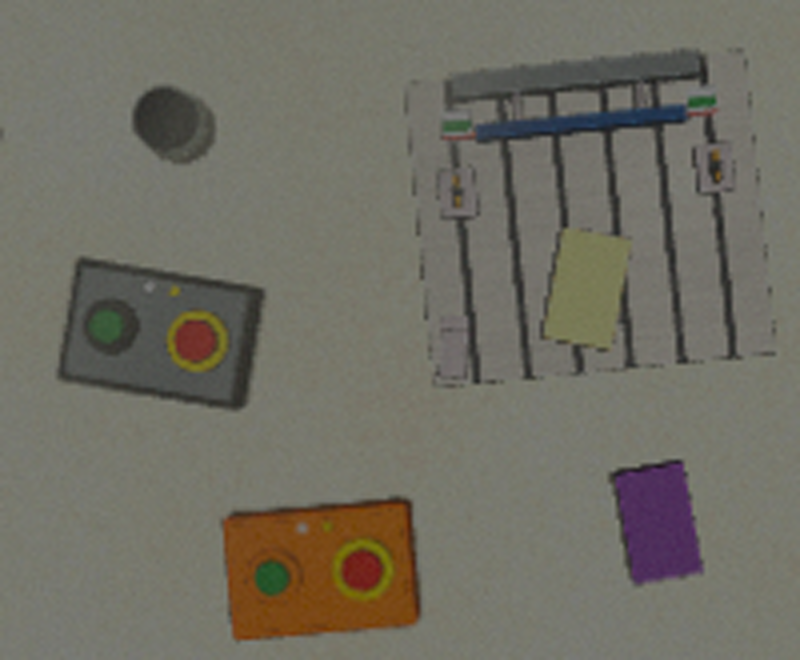

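The crop confirms it. The black-edged box has green at (108,325) and red at (195,340), and the other box is orange. The cream blank (587,290) lies on the bed, turned about -10.6° against the bed's +5.5°. Now I'll move.

```bash
cat >> h.py <<'E'
def yaw(st): 
    x=Ro.from_quat(st["eef_rot"]).as_matrix()[:,0]; return np.degrees(np.arctan2(x[1],x[0]))
def delta(target,st=None):
    st=st or status.get_state(); R=Ro.from_quat(st["eef_rot"]).as_matrix()
    print("at",np.round(st["tool_pos"],4),"yaw",round(yaw(st),2),"tilt",np.round(R[:2,2],4),"t",st["clock"],"F",np.round(st["contact_force"],1),"shift tool",np.round(R.T@(np.array(target)-st["tool_pos"]),4))
E
python3 -c "
from h import *
c=np.radians(-10.5);a=np.array([[np.cos(c),np.sin(c)],[np.sin(c),-np.cos(c)]])
P=np.array([[.188,-.596],[.45,-.25],[.5,.0],[.47,.34]])
print([(a@(P[i+1]-P[i])).round(3) for i in range(3)])"
```

```text
[array([ 0.195, -0.388]), array([ 0.004, -0.255]), array([-0.091, -0.329])]
```

Request:
play_rows([
  [0,0,0,0,0,0,9.4],
  [0,0,0,0,0,0,9.4],
  [0,0,0,0,0,0,9.2],
])

```text
clock: 0.98
tool_pos: [0.1882, -0.596, 0.4048]
eef_rot: [0.996, -0.094, 0.0, 0.0]
contact_force: [-1.0, 0.4, -0.5]
opening: 0.685
finger_force: 0.0
```

Request:
play_rows([
  [0,0.024,-0.048,0,0,0,0],
  [0,0.024,-0.048,0,0,0,0],
  [0,0.024,-0.048,0,0,0,0],
  [0,0.024,-0.048,0,0,0,0],
  [0,0.024,-0.048,0,0,0,0],
  [0,0.024,-0.048,0,0,0,0],
  [0,0.024,-0.048,0,0,0,0],
  [0,0.024,-0.048,0,0,0,0],
])

```text
clock: 1.98
tool_pos: [0.4479, -0.2519, 0.405]
eef_rot: [0.996, -0.091, 0.0, 0.0]
contact_force: [1.8, -0.7, -0.0]
opening: 0.007
finger_force: 0.0
```

Request:
play_rows([
  [0,0,-0.05,0,0,0,0],
  [0,0,-0.05,0,0,0,0],
  [0,0,-0.05,0,0,0,0],
  [0,0,-0.05,0,0,0,0],
  [0,0,-0.05,0,0,0,0],
  [0,-0.01,-0.05,0,0,0,0],
  [0,-0.01,-0.05,0,0,0,0],
  [0,-0.01,-0.05,0,0,0,0],
])

```text
clock: 2.98
tool_pos: [0.49, 0.1472, 0.4049]
eef_rot: [0.996, -0.091, 0.0, -0.0]
contact_force: [1.2, -0.1, -0.4]
opening: 0.006
finger_force: 0.0
```

```bash
python3 -c "
from h import *
delta([.45,.34,.38])"
```

```text
at [0.49   0.1472 0.4049] yaw -10.47 tilt [0.0008 0.0002] t 2.975 F [ 1.2 -0.1 -0.4] shift tool [-0.0744 -0.1823  0.0249]
```

Request:
play_rows([
  [0,-0.019,-0.046,0.006,0,0,0],
  [0,-0.019,-0.046,0.006,0,0,0],
  [0,-0.019,-0.046,0.006,0,0,0],
  [0,-0.019,-0.046,0.006,0,0,0],
  [0,0,0,0,0,0,0],
])

```text
clock: 3.6
tool_pos: [0.4465, 0.3452, 0.3801]
eef_rot: [0.996, -0.087, -0.001, -0.001]
contact_force: [0.8, -1.3, -0.7]
opening: 0.003
finger_force: 0.0
```

Run:
```python
from h import *
st=status.get_state()
im=save("wrist","pics/w1.png")
hsv=cv2.cvtColor(im,cv2.COLOR_RGB2HSV)
for nm,lo,hi in(("green",(45,80,30),(85,255,255)),("red",(0,140,60),(8,255,255))):
    m=cv2.inRange(hsv,np.array(lo),np.array(hi));n,l,s,c=cv2.connectedComponentsWithStats(m)
    for i in range(1,n):
        if s[i,4]>150: print(nm,s[i],c[i],ray("wrist",[c[i]],.062,st))
print(spots("wrist","green_button_top",st))
delta([.485,.3655,.25],st)
```

```text
green [ 224  132   36   36 1011] [242.08803165 149.61127596] [[0.48554401 0.36549678 0.062     ]]
green [413 315  24  27 376] [425.87765957 326.61170213] [[0.28492692 0.22351276 0.062     ]]
red [ 312  128   40   40 1275] [331.39764706 147.3945098 ] [[0.47449118 0.29248641 0.062     ]]
red [479 295  39  34 991] [498.16246216 311.31382442] [[0.29050516 0.15443081 0.062     ]]
[(0.64, array([0.4856, 0.3666, 0.0722])), (0.56, array([0.2942, 0.2276, 0.0753]))]
at [0.4465 0.3452 0.3801] yaw -9.99 tilt [-0.0014  0.0031] t 3.6 F [ 0.8 -1.3 -0.7] shift tool [ 0.0346 -0.0263  0.1301]
```

View pics/w1.png

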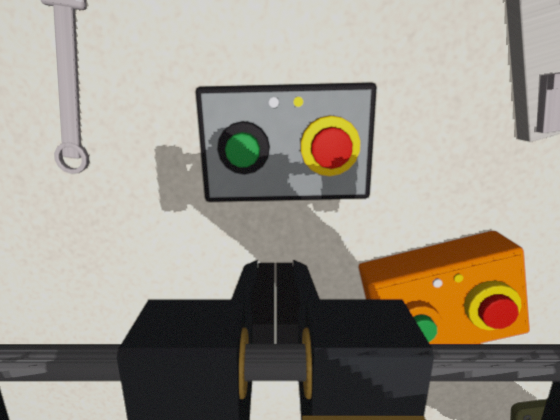

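The wrist view shows the green button at (242,150) in a dark collar, red at (331,147), and the orange look-alike at lower right. The wrist estimate agrees with the top view, so I'll press.

Request:
play_rows([
  [0,0.0175,-0.013,0.04,0,0,0],
  [0,0.0175,-0.013,0.04,0,0,0],
  [0,0,0,0.04,0,0,0],
  [0,0,0,0.01,0,0,0],
  [0,0,0,0,0,0,0],
])

```text
clock: 4.32
tool_pos: [0.4884, 0.3584, 0.2511]
eef_rot: [0.996, -0.092, 0.0, 0.0]
contact_force: [0.3, -0.2, 0.0]
opening: 0.006
finger_force: 0.0
```

```bash
python3 -c "
from h import *
delta([.4855,.3655,.228])"
```

```text
at [0.4884 0.3584 0.2511] yaw -10.56 tilt [ 0.0001 -0.0009] t 4.325 F [ 0.3 -0.2  0. ] shift tool [-0.0042 -0.0065  0.0231]
```

Request:
play_rows([
  [0,-0.004,-0.0065,0.01,0,0,0],
  [0,0,0,0.008,0,0,0],
  [0,0,0,0.003,0,0,0],
  [0,0,0,0,0,0,0],
])

```text
clock: 4.82
tool_pos: [0.4851, 0.3681, 0.2323]
eef_rot: [0.996, -0.091, 0.001, -0.002]
contact_force: [-3.3, 0.1, 16.3]
opening: 0.005
finger_force: 8.4
```

Request:
play_rows([
  [0,0,0,0.002,0,0,0],
  [0,0,0,0.002,0,0,0],
  [0,0,0,0,0,0,0],
])

```text
clock: 5.2
tool_pos: [0.4851, 0.368, 0.2318]
eef_rot: [0.996, -0.091, 0.001, -0.002]
contact_force: [-9.4, -4.4, 43.3]
opening: 0.006
finger_force: 21.8
```

Request:
play_rows([
  [0,0,0,-0.004,0,0,0],
  [0,0,0,-0.002,0,0,0],
  [0,0,0,0,0,0,0],
])

```text
clock: 5.58
tool_pos: [0.4852, 0.3679, 0.2326]
eef_rot: [0.996, -0.091, 0.001, -0.002]
contact_force: [-1.3, 3.7, 4.9]
opening: 0.003
finger_force: 2.4
```

Request:
play_rows([
  [0,0,0,-0.002,0,0,0],
  [0,0,0,0,0,0,0],
])

```text
clock: 5.82
tool_pos: [0.4854, 0.3667, 0.2337]
eef_rot: [0.996, -0.091, 0.0, -0.0]
contact_force: [-0.1, 3.0, 3.1]
opening: 0.005
finger_force: 2.0
```

Request:
play_rows([
  [0,0,0,-0.002,0,0,0],
  [0,0,0,0,0,0,0],
])

```text
clock: 6.08
tool_pos: [0.4854, 0.3661, 0.2356]
eef_rot: [0.996, -0.092, 0.0, 0.0]
contact_force: [0.7, 1.6, 2.9]
opening: 0.004
finger_force: 1.5
```

Request:
play_rows([
  [0,0,0,-0.004,0,0,0],
  [0,0,0,0,0,0,0],
])

```text
clock: 6.32
tool_pos: [0.4849, 0.3655, 0.2394]
eef_rot: [0.996, -0.092, -0.001, 0.001]
contact_force: [-0.6, -0.5, -0.6]
opening: 0.003
finger_force: 0.0
```

The force profile (about 5 N falling to 0 over 6 mm on release, 16 N and over when bottomed) shows a full press and release. Next, the blank.

Request:
play_rows([
  [0,0,0,-0.04,0,0,0],
  [100,0.008,0.05,-0.03,0,0,0],
  [100,0.008,0.05,-0.03,0,0,0],
  [100,0.008,0.05,0,0,0,0],
  [100,0.008,0.05,0,0,0,0],
  [100,0.008,0.052,0,0,0,0],
  [100,0.008,0.052,0,0,0,0],
  [100,0.008,0.052,0,0,0,0],
])

```text
clock: 7.32
tool_pos: [0.4746, 0.0042, 0.3394]
eef_rot: [0.996, -0.091, -0.001, 0.001]
contact_force: [0.8, -0.4, -1.0]
opening: 0.775
finger_force: 0.0
```

Request:
play_rows([
  [100,0,0,0,0,0,0],
  [100,0,0,0,0,0,0],
])

```text
clock: 7.58
tool_pos: [0.4752, 0.0064, 0.3395]
eef_rot: [0.996, -0.091, -0.001, -0.0]
contact_force: [0.3, 0.6, -1.7]
opening: 0.99
finger_force: 0.0
```

Run:
```python
from h import *
st=status.get_state()
im=save("wrist","pics/w2.png")
hsv=cv2.cvtColor(im,cv2.COLOR_RGB2HSV)
np.save("w2.npy",im)
def fit(lo,hi,z,nm):
    m=cv2.inRange(hsv,np.array(lo),np.array(hi));n,l,s,c=cv2.connectedComponentsWithStats(m)
    i=1+np.argmax(s[1:,4]);cs,_=cv2.findContours((l==i).astype(np.uint8),0,1)
    P=ray("wrist",max(cs,key=len).reshape(-1,2),z,st)[:,:2].astype(np.float32);print(nm,s[i],cv2.minAreaRect(P))
fit((18,30,120),(40,255,255),.06,"blank")
fit((100,90,40),(125,255,255),.05,"bar")
delta([.5195,-.0177,.25],st)
```

```text
blank [  253    70    84   130 10206] ((0.5209082365036011, -0.01695992797613144), (0.056880198419094086, 0.09076449275016785), 79.9363021850586)Traceback (most recent call last):
  File "<stdin>", line 11, in <module>
  File "<stdin>", line 8, in fit
    return _wrapfunc(a, 'argmax', axis=axis, out=out, **kwds)
    return bound(*args, **kwds)
ValueError: attempt to get argmax of an empty sequence
```

View pics/w2.png

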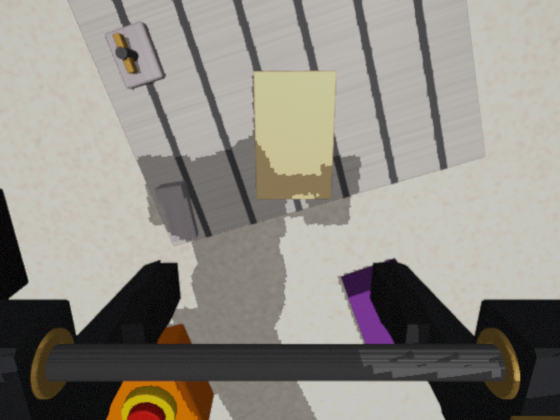

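The wrist view shows the blank at (295,135), aligned with the tool, with the loose strap at (183,210) clear of it. One look further ahead will fix the bar's line before grasping.

Request:
play_rows([
  [100,0.05,0.025,-0.01,0,0,0],
  [100,0.05,0,-0.01,0,0,0],
  [100,0,0,0,0,0,0],
  [100,0,0,0,0,0,0],
])

```text
clock: 8.12
tool_pos: [0.5684, -0.0347, 0.3591]
eef_rot: [0.996, -0.09, -0.001, -0.0]
contact_force: [0.4, 0.5, -0.6]
opening: 0.998
finger_force: 0.0
```

```bash
cat >> h.py <<'E'
def fit(hsv,st,lo,hi,z,nm,cam="wrist"):
    m=cv2.inRange(hsv,np.array(lo),np.array(hi));n,l,s,c=cv2.connectedComponentsWithStats(m)
    i=1+np.argmax(s[1:,4]);cs,_=cv2.findContours((l==i).astype(np.uint8),0,1)
    P=ray(cam,max(cs,key=len).reshape(-1,2),z,st)[:,:2].astype(np.float32);print(nm,s[i],cv2.minAreaRect(P));return l==i
E
python3 - <<'E'
from h import *
st=status.get_state()
im=save("wrist","pics/w3.png",k=1.4)
hsv=cv2.cvtColor(im,cv2.COLOR_RGB2HSV); np.save("w3.npy",im)
fit(hsv,st,(18,30,120),(40,255,255),.06,"blank")
fit(hsv,st,(100,80,40),(125,255,255),.05,"bar")
delta([.5205,-.0172,.25],st)
E
```

```text
blank [ 228  201   70   99 6493] ((0.5210866332054138, -0.016914445906877518), (0.056782662868499756, 0.0913817510008812), 79.87401580810547)
bar [ 509  134   51  127 3666] ((0.5175015330314636, -0.2495766431093216), (0.11372543126344681, 0.03910059854388237), 3.681330919265747)
at [ 0.5684 -0.0347  0.3591] yaw -10.31 tilt [-0.0025  0.0007] t 8.125 F [ 0.4  0.5 -0.6] shift tool [-0.05   -0.0086  0.1092]
```

View pics/w3.png

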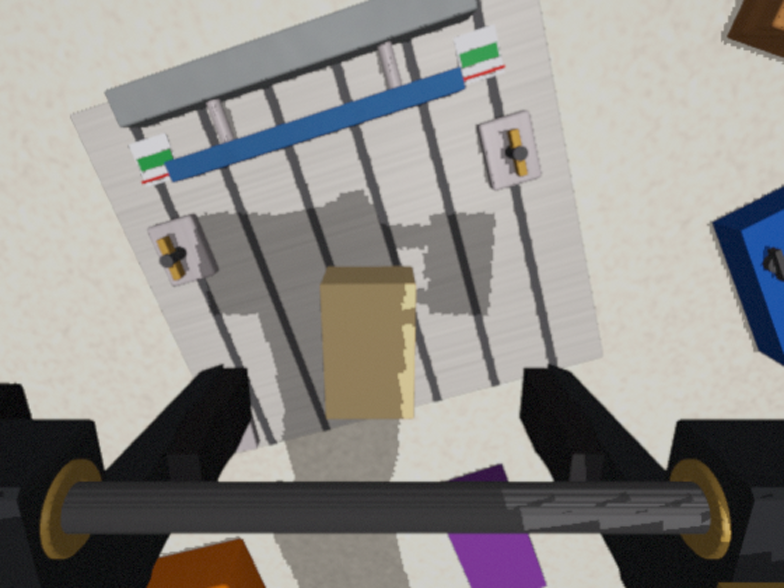

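Run:
```python
from h import *
st=status.get_state()
im=np.load("w3.npy");hsv=cv2.cvtColor(im,cv2.COLOR_RGB2HSV)
hsv[:,345:]=0;hsv[140:]=0
m=fit(hsv,st,(100,80,40),(125,255,255),.05,"bar")
# bar front top edge: lowest blue pixel per column
v,u=np.nonzero(m);us=np.arange(u.min()+12,u.max()-6)
e=np.array([[c,v[u==c].max()+.5] for c in us]);P=ray("wrist",e,.05,st)[:,:2]
d=cv2.fitLine(P.astype(np.float32),cv2.DIST_HUBER,0,.01,.01).ravel();print("front edge dir",d,"bed yaw",np.degrees(np.arctan2(d[1],d[0])))
ends=ray("wrist",[[172,173/1],[464,80]]/np.array(1.4),.05,st);print("ends",ends,ends.mean(0))
print("bed corners",ray("wrist",np.array([[71,116],[603,355]])/1.4,.02,st))
```

```text
bar [ 118   48  214   82 3573] ((0.6548612713813782, -0.011079519987106323), (0.012672477401793003, 0.1691979318857193), 6.3873982429504395)
front edge dir [ 0.11128568 -0.9937885   0.64816844 -0.0028695 ] bed yaw -83.61056
ends [[ 0.64468594  0.07104392  0.05      ]
 [ 0.66300767 -0.09607601  0.05      ]] [ 0.65384681 -0.01251605  0.05      ]
bed corners [[ 0.68686829  0.13235637  0.02      ]
 [ 0.47159844 -0.17279384  0.02      ]]
```

Request:
play_rows([
  [100,-0.025,-0.005,0.035,0,0,0],
  [100,-0.025,-0.005,0.035,0,0,0],
  [100,0,0,0.035,0,0,0],
  [100,0,0,0,0,0,0],
  [100,0,0,0,0,0,0],
], grip_force=30)

```text
clock: 8.8
tool_pos: [0.522, -0.0173, 0.2556]
eef_rot: [0.996, -0.091, 0.0, -0.0]
contact_force: [0.4, 0.0, -0.1]
opening: 0.998
finger_force: 0.0
```

```bash
python3 -c "
from h import *
delta([.5206,-.0170,.191])"
```

```text
at [ 0.522  -0.0173  0.2556] yaw -10.45 tilt [ 0.0008 -0.    ] t 8.8 F [ 0.4  0.  -0.1] shift tool [-0.0015  0.      0.0646]
```

Request:
play_rows([
  [100,-0.001,0,0.025,0,0,0],
  [100,0,0,0.025,0,0,0],
  [100,0,0,0.014,0,0,0],
  [100,0,0,0,0,0,0],
  [100,0,0,0,0,0,0],
])

```text
clock: 9.43
tool_pos: [0.5214, -0.0174, 0.1917]
eef_rot: [0.996, -0.091, 0.001, -0.0]
contact_force: [0.6, -0.9, -0.3]
opening: 1.0
finger_force: 0.0
```

Request:
play_rows([
  [60,0,0,0,0,0,0],
  [50,0,0,0,0,0,0],
  [40,0,0,0,0,0,0],
  [30,0,0,0,0,0,0],
  [30,0,0,0,0,0,0],
])

```text
clock: 10.05
tool_pos: [0.5211, -0.0173, 0.1909]
eef_rot: [0.996, -0.091, 0.0, -0.0]
contact_force: [0.4, 0.4, 3.0]
opening: 0.633
finger_force: 30.0
```

```bash
python3 -c "
from h import *
delta([.595,-.0178,.191]);print(status.get_state()['finger_force'],status.get_state()['opening'])"
```

```text
at [ 0.5211 -0.0173  0.1909] yaw -10.47 tilt [0.0005 0.0002] t 10.05 F [0.4 0.4 3. ] shift tool [ 0.0728 -0.0129 -0.0001]
29.99941076617688 0.6327223163682828
```

Request:
play_rows([
  [30,0,0,0,0,0,-4.2],
  [30,0,0,0,0,0,-4.2],
  [30,0,0,0,0,0,-4.2],
  [30,0,0,0,0,0,-4.2],
  [30,0,0,0,0,0,0],
])

```text
clock: 10.68
tool_pos: [0.5213, -0.0174, 0.1909]
eef_rot: [0.998, 0.055, 0.001, -0.0]
contact_force: [1.1, 0.6, 2.4]
opening: 0.634
finger_force: 30.0
```

```bash
python3 -c "
from h import *
delta([.595,-.0178,.191])"
```

```text
at [ 0.5213 -0.0174  0.1909] yaw 6.29 tilt [0.0012 0.0001] t 10.675 F [1.1 0.6 2.4] shift tool [ 0.0732  0.0084 -0.    ]
```

Request:
play_rows([
  [30,0.012,0.0014,0,0,0,0],
  [30,0.012,0.0014,0,0,0,0],
  [30,0.012,0.0014,0,0,0,0],
  [30,0.012,0.0014,0,0,0,0],
  [30,0.012,0.0014,0,0,0,0],
  [30,0.012,0.0014,0,0,0,0],
  [30,0,0,0,0,0,0],
  [30,0,0,0,0,0,0],
])

```text
clock: 11.68
tool_pos: [0.5939, -0.018, 0.1909]
eef_rot: [0.999, 0.055, 0.001, 0.0]
contact_force: [0.6, -1.0, 2.9]
opening: 0.634
finger_force: 30.0
```

```bash
cat > look.py <<'E'
from h import *
import sys
st=status.get_state()
im=cams.snapshot("wrist");np.save("w4.npy",im)
if len(sys.argv)>1: cv2.imwrite(sys.argv[1],cv2.resize(im[...,::-1],None,fx=1.4,fy=1.4))
hsv=cv2.cvtColor(im,cv2.COLOR_RGB2HSV);h2=hsv.copy();h2[:,:90]=0;h2[:,470:]=0;h2[260:]=0
fit(h2,st,(100,80,40),(125,255,255),.05,"bar")
fit(hsv,st,(18,30,60),(40,255,255),.06,"blank")
delta([.6141,-.0157,.191],st)
E
python3 look.py pics/w4.png
```

```text
bar [   90   127   380    44 15585] ((0.6569384932518005, -0.013816125690937042), (0.014385763555765152, 0.13032443821430206), 6.380865097045898)
blank [  189   183   172   162 25723] ((0.6168276071548462, -0.016650982201099396), (0.0618523433804512, 0.056838974356651306), 6.184611797332764)
at [ 0.5939 -0.018   0.1909] yaw 6.26 tilt [ 0.0018 -0.0002] t 11.675 F [ 0.6 -1.   2.9] shift tool [ 0.0203 -0.0001 -0.    ]
```

View pics/w4.png

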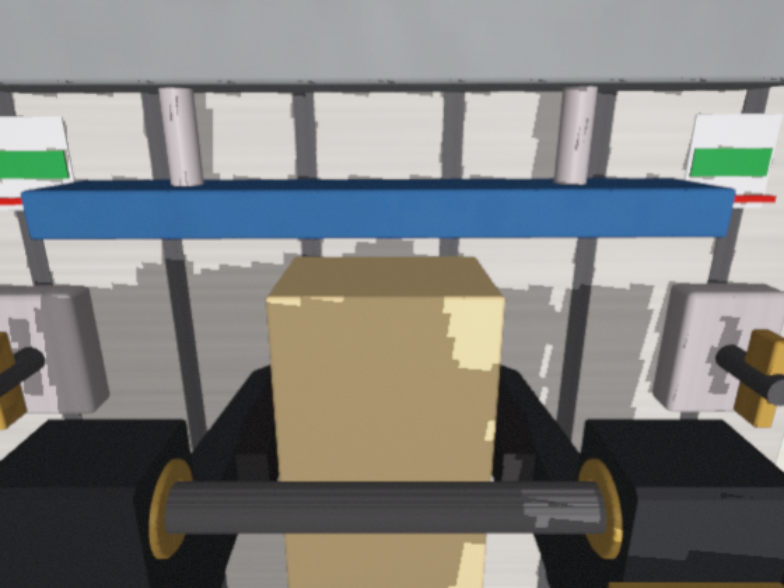

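Run:
```python
from h import *
st=status.get_state();c=np.radians(6.4);R=np.array([[np.cos(c),np.sin(c)],[-np.sin(c),np.cos(c)]])
f=lambda p,z:np.round((ray("wrist",np.array(p)/1.4,z,st)[:,:2]-[.5792,-.0202])@R.T*1000,1).tolist()
print("bar bottom",f([[31,238],[728,236]],.02));print("bar top front",f([[24,192],[735,190]],.05))
print("blank top",f([[268,300],[502,297]],.06),"bottom",f([[293,257],[477,257]],.02))
print("pointers",f([[10,201],[755,199]],.03),"marks",f([[35,178],[35,150],[732,176],[732,148]],.021))
```

```text
bar bottom [[64.8, 107.4], [64.7, -105.7]]
bar top front [[82.2, 85.3], [82.1, -84.3]]
blank top [[58.2, 26.9], [58.7, -28.1]] bottom [[58.6, 27.8], [58.4, -29.3]]
pointers [[77.4, 103.8], [77.2, -104.1]] marks [[82.8, 101.5], [90.7, 99.8], [82.7, -102.4], [90.6, -100.7]]
```

The close view shows the bar level at rows 190–238 and centred at column ~379, with the red pointers at rows 200. The blank is square and about 1 mm off centre towards -y, with a gap of ~11 mm. I'll correct the offset and push slowly.

Request:
play_rows([
  [30,0.003,-0.001,0,0,0,-0.1],
  [30,0.003,0,0,0,0,0],
  [30,0.003,0,0,0,0,0],
  [30,0.003,0,0,0,0,0],
  [30,0.002,0,0,0,0,0],
  [30,0.002,0,0,0,0,0],
  [30,0,0,0,0,0,0],
])

```text
clock: 12.6
tool_pos: [0.6069, -0.0155, 0.1909]
eef_rot: [0.998, 0.056, -0.003, 0.001]
contact_force: [-5.5, -1.1, 11.3]
opening: 0.631
finger_force: 30.0
```

```bash
cat > meas.py <<'E'
from h import *
st=status.get_state();im=cams.snapshot("wrist");np.save("w5.npy",im)
delta([.6141,-.0157,.191],st);print(st["finger_force"],st["opening"],np.round(st["moment"],2))
hsv=cv2.cvtColor(im,cv2.COLOR_RGB2HSV).astype(int)
c=np.radians(6.4);R=np.array([[np.cos(c),np.sin(c)],[-np.sin(c),np.cos(c)]])
f=lambda p,z:np.round((ray("wrist",np.array(p,float),z,st)[:,:2]-[.5792,-.0202])@R.T*1000,1).tolist()
H,S,V=hsv[...,0],hsv[...,1],hsv[...,2]
blue=(H>100)&(H<125)&(S>80);blue[260:]=0
for u in(60,100,150,400,460,500):
    v=np.nonzero(blue[:,u])[0]
    if len(v): print("col",u,"bar back",f([[u,v.min()-.5]],.05)[0][0],"front",f([[u,v.max()+.5]],.05)[0][0])
for nm,m in(("red",((H<8)|(H>172))&(S>120)&(V>60)),("grn",(H>45)&(H<85)&(S>90))):
    for a,b in((0,60),(480,560)):
        v,u=np.nonzero(m[:200,a:b])
        if len(v): print(nm,a,"x",f([[u.mean()+a,v.mean()]],.021 if nm=="grn" else .021),"rows",v.min(),v.max(),len(v))
E
python3 meas.py
```

```text
at [ 0.6069 -0.0155  0.1909] yaw 6.41 tilt [-0.0067 -0.0014] t 12.6 F [-5.5 -1.1 11.3] shift tool [ 0.0071  0.001  -0.0002]
30.00130423810333 0.6308281323558897 [-0.02  0.99  0.04]
col 60 bar back 86.6 front 71.4
col 100 bar back 87.7 front 71.3
col 150 bar back 85.6 front 71.3
col 400 bar back 85.1 front 71.6
col 460 bar back 87.9 front 71.2
col 500 bar back 85.1 front 71.5
red 0 x [[76.3, 111.7]] rows 169 173 129
red 480 x [[76.4, -110.2]] rows 168 172 142
grn 0 x [[86.8, 102.9]] rows 137 155 1018
grn 480 x [[86.7, -101.0]] rows 137 155 991
```

Request:
play_rows([
  [30,0.001,0,0,0,0.4,0],
  [30,0.001,0,0,0,0,0],
  [30,0,0,0,0,0,0],
  [30,0,0,0,0,0,0],
])

```text
clock: 13.15
tool_pos: [0.6076, -0.0154, 0.1909]
eef_rot: [0.998, 0.056, -0.002, 0.0]
contact_force: [-8.3, -0.8, 14.7]
opening: 0.629
finger_force: 30.0
```

```bash
python3 meas.py
```

```text
at [ 0.6076 -0.0154  0.1909] yaw 6.39 tilt [-0.0036 -0.0011] t 13.15 F [-8.3 -0.8 14.7] shift tool [ 0.0064  0.001  -0.0001]
30.001695603132248 0.6291672574791248 [ 0.05  1.73 -0.01]
col 60 bar back 87.7 front 72.4
col 100 bar back 88.8 front 72.4
col 150 bar back 86.7 front 72.4
col 400 bar back 86.2 front 72.6
col 460 bar back 88.6 front 72.2
col 500 bar back 86.2 front 72.6
red 0 x [[77.5, 111.8]] rows 169 173 129
red 480 x [[77.5, -110.6]] rows 168 172 129
grn 0 x [[86.8, 102.9]] rows 140 158 1014
grn 480 x [[86.7, -101.1]] rows 140 157 956
```

Down-force has built up to 14.7 N from arm compliance, so I'll relieve it while pushing on.

Request:
play_rows([
  [30,0,0,-0.001,0,0,0],
  [30,0.001,0,-0.0005,0,0,0],
  [30,0.001,0,0,0,0,0],
  [30,0,0,0,0,0,0],
])

```text
clock: 13.7
tool_pos: [0.611, -0.015, 0.191]
eef_rot: [0.998, 0.056, -0.0, 0.0]
contact_force: [-6.8, -1.5, -0.7]
opening: 0.634
finger_force: 30.0
```

```bash
python3 meas.py; sed 's/im=cams.snapshot("wrist");np.save("w5.npy",im)/im=np.load("w4.npy")\nst=dict(st,tool_pos=np.array([.5939,-.018,.1909]),eef_rot=Ro.from_matrix(np.array(Ro.from_euler("z",6.26,degrees=True).as_matrix()@np.diag([1,-1,-1.]))).as_quat())/' meas.py > base.py; python3 base.py | grep -v at
```

```text
at [ 0.611 -0.015  0.191] yaw 6.4 tilt [-0.0005 -0.0004] t 13.7 F [-6.8 -1.5 -0.7] shift tool [ 0.003  0.001 -0.   ]
29.9989390745759 0.633985737095841 [-0.23  1.33 -0.03]
col 60 bar back 91.5 front 76.2
col 100 bar back 92.6 front 76.6
col 150 bar back 90.5 front 76.2
col 400 bar back 90.0 front 76.4
col 460 bar back 92.4 front 76.4
col 500 bar back 90.0 front 76.4
red 0 x [[81.3, 112.0]] rows 169 173 131
red 480 x [[81.4, -110.4]] rows 168 173 145
grn 0 x [[86.9, 103.7]] rows 150 168 860
grn 480 x [[87.0, -101.9]] rows 149 167 897
29.998993473127484 0.629922800399628 [-0.25  1.37 -0.01]
col 60 bar back 84.8 front 70.7
col 100 bar back 84.8 front 71.0
col 150 bar back 84.7 front 70.9
col 400 bar back 83.5 front 71.0
col 460 bar back 84.7 front 70.9
col 500 bar back 83.3 front 70.8
red 0 x [[75.9, 110.3]] rows 141 145 63
red 480 x [[76.1, -110.0]] rows 139 144 134
grn 0 x [[86.5, 101.4]] rows 108 127 918
grn 480 x [[86.5, -100.9]] rows 106 125 1086
```

Request:
play_rows([
  [30,0.001,0,0,0,0,0],
  [30,0.001,0,0,0,0,0],
  [30,0.001,0,0,0,0,0],
  [30,0,0,0,0,0,0],
  [30,0,0,0,0,0,0],
])

```text
clock: 14.38
tool_pos: [0.6131, -0.0148, 0.1909]
eef_rot: [0.998, 0.056, -0.002, 0.0]
contact_force: [-9.0, -2.1, 2.0]
opening: 0.628
finger_force: 30.0
```

```bash
python3 meas.py
```

```text
at [ 0.6131 -0.0148  0.1909] yaw 6.4 tilt [-0.003  -0.0008] t 14.375 F [-9.  -2.1  2. ] shift tool [ 0.0009  0.001  -0.0001]
29.999132053926587 0.6284392313078663 [-0.22  1.75 -0.01]
col 60 bar back 93.3 front 78.0
col 100 bar back 94.3 front 78.0
col 150 bar back 92.3 front 78.0
col 400 bar back 91.8 front 78.2
col 460 bar back 94.2 front 77.8
col 500 bar back 91.7 front 78.2
red 0 x [[83.0, 111.9]] rows 169 173 129
red 480 x [[83.0, -110.7]] rows 168 173 132
grn 0 x [[87.8, 104.0]] rows 154 168 650
grn 480 x [[87.6, -102.3]] rows 153 167 651
```

Request:
play_rows([
  [30,0.001,0,0,0,0,0],
  [30,0.001,0,-0.0002,0,0,0],
  [30,0.001,0,0,0,0,0],
  [30,0,0,0,0,0,0],
  [30,0,0,0,0,0,0],
  [30,0,0,0,0,0,0],
])

```text
clock: 15.18
tool_pos: [0.6153, -0.0145, 0.191]
eef_rot: [0.998, 0.056, -0.003, 0.0]
contact_force: [-10.7, -1.7, 3.1]
opening: 0.63
finger_force: 30.0
```

```bash
python3 meas.py
python3 - <<'E'
import numpy as np,cv2
im=np.load("w5.npy");cv2.imwrite("pics/w5.png",cv2.resize(im[...,::-1],None,fx=1.4,fy=1.4))
E
```

```text
at [ 0.6153 -0.0145  0.191 ] yaw 6.4 tilt [-0.0053 -0.0011] t 15.175 F [-10.7  -1.7   3.1] shift tool [-0.0013  0.001  -0.    ]
29.999090591445565 0.6299029225618403 [-0.21  2.08 -0.03]
col 60 bar back 95.2 front 79.9
col 100 bar back 96.3 front 79.9
col 150 bar back 93.8 front 79.9
col 400 bar back 93.7 front 80.1
col 460 bar back 96.1 front 79.7
col 500 bar back 93.7 front 80.1
red 0 x [[84.9, 111.9]] rows 169 173 129
red 480 x [[84.8, -110.6]] rows 168 173 129
grn 0 x [[88.5, 104.8]] rows 158 176 460
grn 480 x [[88.3, -103.0]] rows 158 175 440
```

View pics/w5.png

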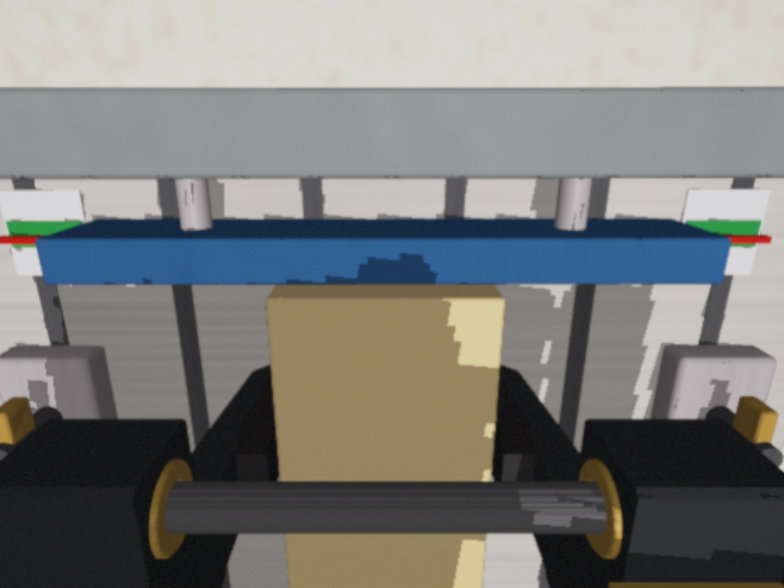

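The red pointers (row 239) stand in the green (rows 221–246) on both sides, with the blank square and centred on the bar (385 against 384). The tool is pitched 0.3°, so I'll take that out, which also brings the travel closer to 10 mm.

Request:
play_rows([
  [30,0,0,-0.0002,0,0.15,0],
  [30,0,0,0,0,0.15,0],
  [30,0,0,0,0,0,0],
  [30,0,0,0,0,0,0],
  [30,0,0,0,0,0,0],
])

```text
clock: 15.85
tool_pos: [0.6149, -0.0146, 0.191]
eef_rot: [0.998, 0.056, -0.001, 0.0]
contact_force: [-10.7, -1.4, 2.8]
opening: 0.633
finger_force: 30.0
```

```bash
python3 meas.py
```

```text
at [ 0.6149 -0.0146  0.191 ] yaw 6.4 tilt [-0.0015 -0.0006] t 15.85 F [-10.7  -1.4   2.8] shift tool [-0.0009  0.0011 -0.    ]
29.999129427596927 0.6326062696758467 [-0.26  2.31 -0.02]
col 60 bar back 95.3 front 80.0
col 100 bar back 96.3 front 80.0
col 150 bar back 94.3 front 80.0
col 400 bar back 93.8 front 80.2
col 460 bar back 96.2 front 80.2
col 500 bar back 93.8 front 80.2
red 0 x [[85.1, 112.0]] rows 169 173 131
red 480 x [[84.9, -110.7]] rows 168 173 125
grn 0 x [[88.2, 105.2]] rows 159 176 421
grn 480 x [[88.5, -103.0]] rows 158 175 440
```

```bash
python3 -c "
from plant import r
print(r.finish_job())"
```

```text
the job is handed in; nothing more can be done
None
```

I pressed the green button fully and let it come up, then handed the job in holding the blank square and centred against the bar with a steady push of about 10.7 N, the bar about 9 mm back and both pointers in the green; the button press peaked at 43 N at the fingertips, which breaks the 40 N limit only if it counts fingertips.

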